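Move a sprayed car body to the drying hook and fold the spraying hook away

TASK

The sprayed model car body hanging on the round-footed spraying stand has to go onto the drying stand (the one with the square slotted foot). First swing the drying stand's folded hook fully out, then take the car by its wooden tab, slip its hanger off the spraying hook and hang it on the drying hook, without setting it down on the bench. Let go, then fold the emptied spraying hook flat against its board.

Things in the scene. Friction and masses are not known exactly. Their poses are not given: they have to be found in the camera images.
- spray_stand: Spraying stand: round steel foot, 156 mm across, plywood board and steel swing hook, which starts swung out with the car on it. Fixed. Origin: middle of the board's foot, at bench height; x points straight out of the board's front (roughly away from the robot), y along its width, z up. Board: x -9 to 9, y -45 to 25, top at z 198 mm. Upright hinge pin (16 mm thick, 30 tall) at x 20, y -30, z 180 mm.
- spray_hook (a joint): Angle of the spraying hook: 0 = folded flat along the stand's +y, its end 70 mm past the board's edge; 1.57 = swung fully out along +x, at its stop. Bar 8 mm thick, z 174 to 186 mm, reaching 125 mm from the pin; the lip at its end rises 13 mm above the bar. It stays where left; a push of about 1.5 N near the end (3 N half-way) turns it.
- drying_stand: Drying stand: square grey slotted foot, 150 mm, 10 mm thick. Fixed. Its board, frame, hinge pin and hook measure the same as those of spray_stand: origin in the middle of the board's foot, x out of the board's front, pin at x 20, y -30, z 180 mm. Its empty hook starts folded against the board or a few degrees off it.
- drying_hook (a joint): Angle of the drying hook, same hook and same sense as spray_hook: 0 = folded flat along its stand's +y, end 70 mm past the board's edge; 1.57 = fully out along its stand's +x, at its stop.
- car_tab (a point): Centre of the wooden grip tab (y 26, x 14, z 50 mm) atop the car's hanger; x runs along its hook, z up. Below is a plywood window frame, 10 mm thick in x: inside 54 wide, peak of its V roof 28 below this point, sill 86 below. Under it the red car, 110 (y) x 52 (x), underside 130 below; 0.15 kg. Hung, this point is over the bar at z 215 mm; raised 28 mm it slides on or off over the hook's end.
Not all that is in view belongs to the job. What is shaped like the spray_stand but green or purple is not meant.

How it is judged:
On the way, in this order (a step that is already met when the one before it is completed fails the run):
1. the drying hook is swung out (value of joint drying_hook above 1.39 rad), for 0.2 s.
2. the car hangs on the drying hook, let go (x of car_tab in the frame of drying_stand between 0.045 and 0.138 m and y of car_tab in the frame of drying_stand between -0.058 and -0.002 m and z of car_tab in the frame of drying_stand between 0.205 and 0.226 m and angle between car_tab's own z axis and vertical below 0.26 rad and contact force between car and the fingers below 0.3 N and linear speed of car below 0.06 m/s), for 0.2 s.
3. the emptied spraying hook is folded flat (value of joint spray_hook below 0.18 rad), for 0.2 s.
At the end, for the whole second after the job is handed in: The car hangs by its hanger on the drying hook, still, let go, upright within 15 degrees, its tab 25 to 118 mm out from the pin and within 28 mm of the hook's line and 10 mm of its hanging height; drying hook within 10 degrees of fully out, spraying hook within 10 degrees of flat (all of step 2 and value of joint drying_hook above 1.39 rad and value of joint spray_hook below 0.18 rad); the robot touches nothing.
It fails at once if the car is dropped or set down on the bench (height (world z) of car_tab below 0.14 m).
It also fails if it takes over 67 s, if anything falls off the work surface, if the arm or the gripper's body presses on something with over 40 N, if the wrist force passes 120 N, or if a joint passes its speed limit or range.

ROBOT

A 6-joint arm with a two-finger parallel gripper is mounted at the origin on the work surface. World frame = base frame: x ahead of the robot, y to its left, z up, the work surface at z = 0. Lengths are in m, angles in rad, forces in N, time in s.
With the tool pointing down it reaches from about 0.375 to 0.975 m from the base axis. Payload 3.8 kg.
Tool frame: the origin (TCP) lies on the centre line of the jaws, within the pads' length; the fingertips stand 25 mm ahead of it and the grasp point (between the pads) lies 6 mm ahead of it; z points along the fingers, y is the direction in which the jaws open and shut (so a half turn about z gives the same grasp; the last joint's range is limited). The gripper opens to 85 mm and grips with 20 to 120 N. Pads are 22 mm wide; open, the fingers measure 114 mm over their backs; the gripper's body (76 mm by 85 mm) begins 54 mm behind the grasp point. The pads swing forward as they close: fully open they stand 13 mm farther back than shut.
Start: joints at [-1.205, 0.264, 1.604, -0, 1.274, -0.037], TCP at [0.265, -0.621, 0.256] pointing down, gripper open.
Joint ranges: [-2.63, 2.63], [-0.94, 2.18], [0.31, 2.57], [-1.31, 4.45], [0, 2.66], [-2.55, 2.55]. Speed limits (rad/s): [2.57, 2.57, 3.14, 3.14, 3.14, 3.14].

INTERFACE

Orientations are given as a rotation vector (axis times angle).
In Python, from workcell import bot gives the robot as it stands.
- The arm moves only by the tool servo_tool, never from a script. Its argument "moves" is a list of rows, each a list of 3 entries, a list of its own where there are three numbers: the closure in counts, from 0 (fully open) to 255 (shut), then the shift along the tool's x, y, z in m, then the turn about the tool's z in rad. A call has exactly 8 rows; each row shifts and turns the pose as measured when the row begins, along the tool's axes as they then stand; what a row does not reach is not made up. A row lasts 1/12 s, in which the tool goes at most 41.7 mm and 7.16 degrees, less where a joint would pass 70% of its speed; a pose out of reach is approached as far as the arm can. A call is refused whole if a number of a shift passes 0.0417 or a number of a turn 0.125, either way. A call with a gripper value outside its range is refused whole. The fingers move at their own pace and stop on an object; "newtons" is the grip in N (left out, the last holds). Time passes only in rows, so rows that do not move let the fingers close, or fill a call up. It gives the time, the measured TCP pose, the force and the opening at its end, in the units of the state.
- bot.read_state(): the state, without advancing time (a new reading comes with each control period).
- bot.read_camera(name): name is "scene" or "side" or "wrist"; returns a dict with "pixels" (384x512x3 uint8, red, green, blue), "depth" (384x512 float32, m along the optical axis (not along the pixel's ray), 0 where there is no reading), "intrinsics" (3x3 intrinsics, pixels), "dist" ([k1, k2, p1, p2, k3] as OpenCV has them; the pictures are not rectified), "R" (3x3) and "t" (3): a world point X has camera coordinates R X + t. Camera axes: x right, y down, z forward; pixel columns grow to the right and rows downward; lengths in m; the calibration is good to about 2 mm. A picture is of the moment at which its call begins.
- bot.finish_job(): hands the job in, once; it reports no verdict.
The state is a dict: "time": time; "q": joint angles; "joint_vel": joint speeds; "joint_torque": joint torques, N m; "tool_pos": TCP position; "tcp_rot": TCP orientation; "wrist_force": force on the tool from outside, world axes, zero at the start; "torque": the same for the moment, N m; "width": opening from 0.0 (shut) to 1.0 (fully open).
Only numpy, scipy, OpenCV 4.12 (cv2) and the standard library are available. Lean on these libraries where they do the work, as an engineer would, in place of code of your own. Each camera call takes 0.05 s, during which the arm holds its last target.

## Working session

There is one attempt and no reset: what is moved stays moved. The work goes in short steps, Python scripts to look and compute and a tool call to move; the robot and the scene stay as the last step left them, time stands still between calls to the robot, and variables do not carry over. Pictures are saved under pics/ and viewed, and the job is handed in when it is done.

Besides the shell and the picture viewer there is one more tool, called after "Emit:" in YAML: its name, and indented under it one key for each argument. servo_tool: Moves the arm, as the interface text tells. Its arguments: {"type":"object","properties":{"moves":{"type":"array","items":{"type":"array"}},"newtons":{"type":"number"}},"required":["moves"]}

```bash
mkdir -p pics; ls
cat > h.py <<'E'
import numpy as np, cv2
from workcell import bot
def snap(name,tag):
    c=bot.read_camera(name); cv2.imwrite(f'pics/{tag}.png',cv2.cvtColor(c['pixels'],cv2.COLOR_RGB2BGR)); np.savez(f'pics/{tag}.npz',**c); return c
def world(c):
    d=c['depth'];H,W=d.shape
    u,v=np.meshgrid(np.arange(W),np.arange(H))
    p=cv2.undistortPoints(np.stack([u,v],-1).reshape(-1,1,2).astype(np.float64),c['intrinsics'],c['dist']).reshape(H,W,2)
    P=np.dstack([p[...,0]*d,p[...,1]*d,d])
    X=(P-c['t'])@c['R']
    X[d<=0]=np.nan
    return X
E
python3 - <<'E'
from h import *
for n in ['scene','side','wrist']:
    c=snap(n,n+'0'); print(n,c['t'],c['R'].tolist(),(-c['R'].T@c['t']))
print(bot.read_state())
E
```

```text
pics
scene [-0.24459398 -0.07863054  1.40934475] [[0.43081044125403717, 0.9022061828086064, 0.020648666020478955], [0.5185241812796728, -0.2287428553177262, -0.8238988891662246], [-0.7386034369908842, 0.3656510766331985, -0.5663605327194293]] [ 1.18709235 -0.3126404   0.73846417]
side [0.43461929 0.0880692  1.15000465] [[-0.9985904844647756, -0.05260600569320129, 0.00704645310861569], [-0.03835884371464442, 0.6235528946721602, -0.780839539633365], [0.03668301303438052, -0.7800092279652702, -0.6246918927309228]] [0.39519928 0.86496202 0.78410397]
wrist [-0.67326429 -0.03460291  0.37870232] [[0.39196032645310247, -0.9199783227918791, -0.0026434976490074327], [-0.8845522315365582, -0.3776535378366401, 0.27376112770655836], [-0.25285262935250336, -0.10496518924154083, -0.9617940823674342]] [ 0.32904068 -0.5927059   0.37192681]
{'time': 0.15, 'q': array([-1.20491704e+00,  2.64546638e-01,  1.60507787e+00, -6.69658193e-06,
        1.27369054e+00, -3.68745595e-02]), 'joint_vel': array([-4.70205990e-05, -3.22603436e-03, -3.45619274e-03,  1.19993448e-03,
        3.70969362e-04, -9.02075270e-04]), 'joint_torque': array([ 3.48132035e-04, -5.15904379e+01, -3.67959237e+01, -8.03840953e-05,
        8.03353032e-03, -2.80631804e-05]), 'tool_pos': array([ 0.26439182, -0.6204918 ,  0.25526105]), 'tcp_rot': array([-3.07644323e+00, -6.28040387e-01,  4.52735807e-04]), 'wrist_force': array([ 0.29362008, -0.15608998, -0.60100583]), 'torque': array([-0.0082554 ,  0.04396267, -0.04855695]), 'width': 1.0021764238010427}
```

View pics/scene0.png

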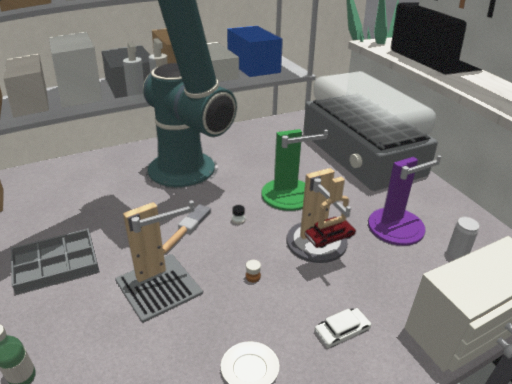

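View pics/side0.png

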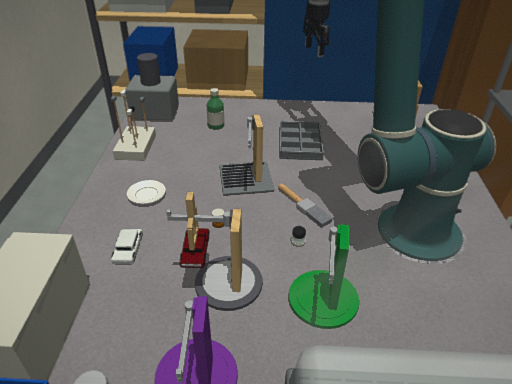

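View pics/wrist0.png

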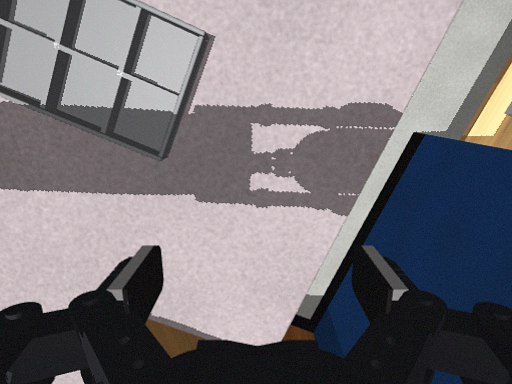

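The scene view shows the drying stand at about px (158,285), with its hook folded from (137,222) to (192,208). The spraying stand is at (317,238), with the car at (330,232). The side view has the spraying stand at (230,280), its hook at (170–235,217) and the car at (195,245), and the drying stand at (245,178). I'll measure next.

Run:
```python
from h import *
ld=lambda t:dict(np.load(f'pics/{t}.npz'))
for t in ['scene0','side0']:
    c=ld(t);X=world(c);hsv=cv2.cvtColor(c['pixels'],cv2.COLOR_RGB2HSV).astype(int)
    wood=(hsv[...,0]>8)&(hsv[...,0]<25)&(hsv[...,1]>70)&(hsv[...,2]>90)&(X[...,2]>0.03)&(X[...,2]<0.27)&(X[...,0]>0.3)
    n,lab,st,ce=cv2.connectedComponentsWithStats(wood.astype(np.uint8))
    for i in range(1,n):
        if st[i,4]<40: continue
        P=X[lab==i]
        print(t,st[i],'mean',P.mean(0).round(3),'min',np.percentile(P,2,axis=0).round(3),'max',np.percentile(P,98,axis=0).round(3))
        sel=P[(P[:,2]>0.05)]
        r=cv2.minAreaRect((sel[:,:2]*1000).astype(np.float32)); print('   rect mm',np.round(r[0],1),np.round(r[1],1),r[2])
    big=None
import sys
for t,(x0,y0,x1,y1) in {'scene0':(90,110,380,330),'side0':(150,90,350,340)}.items():
    im=cv2.imread(f'pics/{t}.png')[y0:y1,x0:x1]; s=min(800/im.shape[1],600/im.shape[0]); cv2.imwrite(f'pics/{t}z.png',cv2.resize(im,None,fx=s,fy=s,interpolation=cv2.INTER_CUBIC))
```

```text
scene0 [ 302  169   46   66 1548] mean [0.506 0.188 0.149] min [0.461 0.151 0.051] max [0.566 0.234 0.239]
   rect mm [510.2 183.8] [ 89.6 124. ] 76.74052429199219
scene0 [ 124  203   41   75 1623] mean [ 0.445 -0.211  0.115] min [ 0.436 -0.244  0.034] max [ 0.453 -0.178  0.2  ]
   rect mm [ 439.6 -210.9] [22.1 69.7] 9.948394775390625
side0 [  96    0  169   24 2101] mean [ 0.77  -1.275  0.172] min [ 0.468 -1.487  0.152] max [ 1.227 -1.192  0.178]
   rect mm [  853.4 -1336.3] [793.2 326.2] 1.9593884944915771
side0 [254 115   9  62 374] mean [ 0.431 -0.181  0.132] min [ 0.422 -0.231  0.036] max [ 0.444 -0.17   0.197]
   rect mm [ 435.6 -203.9] [18.1 71.2] 10.735355377197266
side0 [186 192  13  58 403] mean [0.555 0.201 0.183] min [0.55  0.16  0.124] max [0.562 0.224 0.24 ]
   rect mm [556.3 180.4] [13.9 88.4] 0.9708859920501709
side0 [230 209  11  78 664] mean [0.462 0.231 0.142] min [0.453 0.179 0.037] max [0.47  0.243 0.198]
   rect mm [462.4 209.2] [18.  71.4] 0.6294072270393372
```

View pics/scene0z.png

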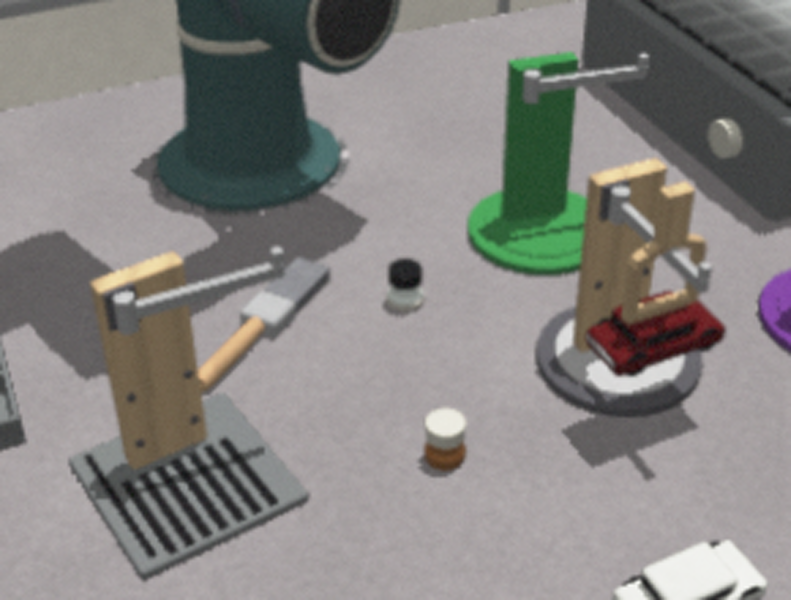

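View pics/side0z.png

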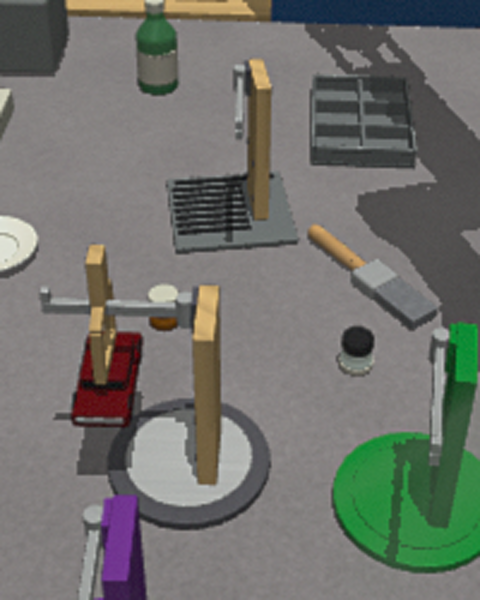

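Run:
```python
from h import *
ld=lambda t:dict(np.load(f'pics/{t}.npz'))
A={}
for t in ['scene0','side0']:
    c=ld(t);X=world(c);hsv=cv2.cvtColor(c['pixels'],cv2.COLOR_RGB2HSV).astype(int)
    A[t]=(c,X,hsv)
    wood=(hsv[...,0]>8)&(hsv[...,0]<25)&(hsv[...,1]>70)&(hsv[...,2]>90)
    # board fits
    for nm,cx,cy in [('dry',.438,-.207),('spray',.463,.208)]:
        m=wood&(abs(X[...,0]-cx)<.03)&(abs(X[...,1]-cy)<.05)&(X[...,2]>.04)
        for zr in [(.04,.19),(.19,.205)]:
            k=m&(X[...,2]>zr[0])&(X[...,2]<zr[1]);P=X[k]
            if len(P)<20: continue
            r=cv2.minAreaRect((P[:,:2]*1000).astype(np.float32))
            # normal from line fit
            l=cv2.fitLine((P[:,:2]*1000).astype(np.float32),cv2.DIST_HUBER,0,.01,.01).ravel()
            print(t,nm,zr,len(P),'rect',np.round(r[0],1),np.round(r[1],1),round(r[2],1),'line',l.round(3), 'dir deg',np.degrees(np.arctan2(l[1],l[0])).round(1))
    # grey steel hook points : z 0.165..0.2 low saturation, near stands
    g=(hsv[...,1]<60)&(X[...,2]>.17)&(X[...,2]<.205)
    for nm,(x0,x1,y0,y1) in {'dry':(.40,.62,-.3,0),'spray':(.40,.65,.1,.35)}.items():
        k=g&(X[...,0]>x0)&(X[...,0]<x1)&(X[...,1]>y0)&(X[...,1]<y1);P=X[k]
        r=cv2.minAreaRect((P[:,:2]*1000).astype(np.float32)); l=cv2.fitLine((P[:,:2]*1000).astype(np.float32),cv2.DIST_HUBER,0,.01,.01).ravel()
        print(t,'hook',nm,len(P),np.round(r[0],1),np.round(r[1],1),round(r[2],1),'line',l.round(3),np.degrees(np.arctan2(l[1],l[0])).round(1),P.min(0).round(3),P.max(0).round(3))
    # tab
    k=wood&(X[...,0]>.5)&(X[...,0]<.62)&(X[...,1]>.12)&(X[...,1]<.3)&(X[...,2]>.1)
    for z0,z1 in [(.12,.15),(.19,.228),(.236,.246)]:
        P=X[k&(X[...,2]>z0)&(X[...,2]<z1)]
        if len(P)>3: r=cv2.minAreaRect((P[:,:2]*1000).astype(np.float32));print('tab',z0,len(P),np.round(r[0],1),np.round(r[1],1),round(r[2],1),P.min(0).round(3),P.max(0).round(3))
```

```text
scene0 dry (0.04, 0.19) 1335 rect [ 445.5 -210.1] [16.3 69.4] 2.0 line [ 1.77000e-01 -9.84000e-01  4.46095e+02 -2.10376e+02] dir deg -79.8
scene0 dry (0.19, 0.205) 208 rect [ 438.6 -211.2] [21.9 69. ] 11.9 line [ 1.20000e-01 -9.93000e-01  4.41966e+02 -2.06263e+02] dir deg -83.1
scene0 spray (0.04, 0.19) 785 rect [473.1 202.6] [71.2 18. ] 81.2 line [1.50000e-02 1.00000e+00 4.72334e+02 1.95739e+02] dir deg 89.1
scene0 spray (0.19, 0.205) 139 rect [465.8 203.6] [70.9 18.2] 88.5 line [7.10000e-02 9.97000e-01 4.68732e+02 2.06607e+02] dir deg 85.9
scene0 hook dry 575 [ 445.5 -170.6] [ 42.9 139.2] 4.9 line [ 3.40000e-02 -9.99000e-01  4.60676e+02 -1.69453e+02] -88.0 [ 0.426 -0.24   0.17 ] [ 0.472 -0.1    0.201]
scene0 hook spray 390 [535.2 191. ] [ 72.1 147. ] 79.1 line [9.99000e-01 3.80000e-02 5.39922e+02 1.82685e+02] 2.2 [0.456 0.169 0.17 ] [0.609 0.24  0.205]
tab 0.12 178 [550.6 183.4] [26.9 66.8] 1.2 [0.537 0.15  0.12 ] [0.564 0.217 0.149]
tab 0.19 171 [564.6 183.4] [28.9 14.8] 67.0 [0.553 0.17  0.19 ] [0.568 0.2   0.228]
tab 0.236 54 [559.4 184.9] [24.5 14.8] 86.2 [0.552 0.172 0.236] [0
[... 411 characters left out ...]
 dir deg 3.4
side0 spray (0.19, 0.205) 223 rect [462.3 208.7] [17.8 70.3] 0.2 line [  0.      1.    462.301 212.157] dir deg 90.0
side0 hook dry 140 [ 452.1 -165.8] [ 19.5 138.8] 4.9 line [ 3.10000e-02 -1.00000e+00  4.55570e+02 -1.54761e+02] -88.2 [ 0.447 -0.235  0.17 ] [ 0.467 -0.096  0.198]
side0 hook spray 467 [533.  189.5] [ 71.3 147. ] 75.7 line [ 1.00000e+00 -1.00000e-03  5.40467e+02  1.90530e+02] -0.0 [0.454 0.173 0.17 ] [0.608 0.242 0.199]
tab 0.12 118 [556.  191.3] [10.1 66.6] 1.0 [0.551 0.158 0.121] [0.562 0.225 0.15 ]
tab 0.19 94 [555.3 200.1] [12.9  6.7] 11.5 [0.549 0.196 0.19 ] [0.562 0.203 0.227]
tab 0.236 59 [556.1 188.8] [13.9 24.4] 1.3 [0.549 0.177 0.236] [0.563 0.201 0.241]
```

Emit:
servo_tool:
  moves:
    - [255, [0.018, -0.032, -0.004], 0.05]
    - [255, [0.018, -0.032, -0.004], 0.05]
    - [255, [0.016, -0.034, -0.004], 0.05]
    - [255, [0.015, -0.034, -0.004], 0.05]
    - [255, [0.014, -0.034, 0], 0.05]
    - [255, [0.012, -0.035, 0], 0.05]
    - [255, [0.012, -0.035, 0], 0.05]
    - [255, [0.01, -0.035, 0], 0.053]
  newtons: 40

```text
time: 0.82
tool_pos: [0.3156, -0.3242, 0.2653]
tcp_rot: [-3.134, 0.045, 0.008]
wrist_force: [0.8, -0.1, -0.3]
width: 0.002
```

```bash
cat >> h.py <<'E'
from scipy.spatial.transform import Rotation as Ro
def st():
    s=bot.read_state();R=Ro.from_rotvec(s['tcp_rot']).as_matrix()
    print('t',round(s['time'],2),'pos',s['tool_pos'].round(4),'psi_y',np.degrees(np.arctan2(R[1,1],R[0,1])).round(2),'tilt',np.degrees(np.arccos(-R[2,2])).round(2),'F',s['wrist_force'].round(2),'w',round(s['width'],3),'q',s['q'].round(2))
    return s,R
E
python3 - <<'E'
from h import *
st()
ld=lambda t:dict(np.load(f'pics/{t}.npz'))
for t in ['scene0','side0']:
    c=ld(t);X=world(c);hsv=cv2.cvtColor(c['pixels'],cv2.COLOR_RGB2HSV).astype(int)
    for nm,h0,h1 in [('green',45,75),('purple',130,160)]:
        k=(hsv[...,0]>h0)&(hsv[...,0]<h1)&(hsv[...,1]>120)&(X[...,0]>.1)&(X[...,1]>0)&(X[...,2]>.03)
        P=X[k];print(t,nm,len(P),np.percentile(P,2,axis=0).round(3),np.percentile(P,98,axis=0).round(3))
    k=(hsv[...,1]<60)&(X[...,2]>.165)&(X[...,2]<.205)&(X[...,1]>.25)&(X[...,0]>.2)
    n,l,s,_=cv2.connectedComponentsWithStats(k.astype(np.uint8))
    for i in range(1,n):
        if s[i,4]>30: P=X[l==i];print(t,'grey',s[i],P.min(0).round(3),P.max(0).round(3))
E
```

```text
t 0.82 pos [ 0.3156 -0.3242  0.2653] psi_y -91.65 tilt 0.51 F [ 0.78 -0.15 -0.32] w 0.002 q [-0.85 -0.17  2.04  0.    1.28  0.74]
scene0 green 873 [0.249 0.205 0.033] [0.263 0.268 0.199]
scene0 purple 942 [0.498 0.399 0.034] [0.516 0.464 0.199]
scene0 grey [ 461   87   51   40 1130] [0.2   0.974 0.165] [0.427 1.276 0.19 ]
scene0 grey [ 352  110   84   31 1004] [0.2   0.486 0.165] [0.355 0.699 0.205]
scene0 grey [294 130  34  13 181] [0.258 0.251 0.173] [0.288 0.343 0.199]
scene0 grey [400 155  41  25 275] [0.507 0.407 0.165] [0.533 0.541 0.199]
side0 green 386 [0.239 0.211 0.162] [0.261 0.278 0.199]
side0 purple 1316 [0.491 0.407 0.041] [0.513 0.473 0.198]
side0 grey [329 243   6  41 192] [0.267 0.25  0.173] [0.285 0.345 0.199]
side0 grey [176 300  17  82 524] [0.512 0.408 0.166] [0.53  0.544 0.199]
side0 grey [294 359   5  25  73] [0.345 0.512 0.169] [0.349 0.549 0.205]
```

Emit:
servo_tool:
  moves:
    - [255, [0.017, -0.035, 0], 0]
    - [255, [0.017, -0.035, 0], 0]
    - [255, [0.017, -0.035, 0], 0]
    - [255, [0.017, -0.035, 0], 0]
    - [255, [0.017, -0.035, 0], -0.02]
    - [255, [0.017, -0.035, 0], 0]
    - [255, [0, 0, 0.02], 0]
    - [255, [0, 0, 0.02], 0]

```text
time: 1.48
tool_pos: [0.4288, -0.0985, 0.2299]
tcp_rot: [-3.135, 0.007, -0.012]
wrist_force: [0.2, -0.3, -0.9]
width: -0.003
```

Run:
```python
from h import *
st()
c=snap('scene','s1');cv2.imwrite('pics/s1z.png',cv2.resize(cv2.imread('pics/s1.png')[130:330,80:300],None,fx=2.7,fy=2.7))
```

```text
t 1.48 pos [ 0.4288 -0.0985  0.2299] psi_y -90.25 tilt 0.6 F [ 0.16 -0.35 -0.91] w -0.003 q [-0.29 -0.18  2.11  0.01  1.2   1.28]
```

View pics/s1z.png

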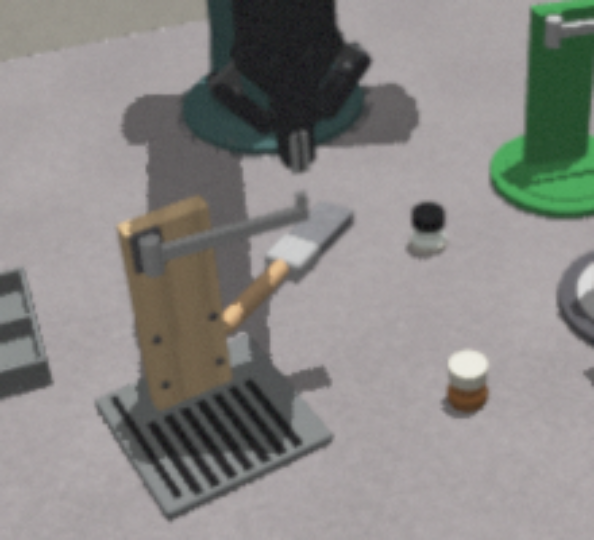

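The picture shows the closed fingers behind the hook's end, at zoom px (300,150). The hook runs from (150,250) to (300,205) and the space behind it is clear.

Emit:
servo_tool:
  moves:
    - [255, [-0.005, 0.008, 0], 0]
    - [255, [-0.005, 0.008, 0], 0]
    - [255, [-0.002, 0.004, 0.01], 0]
    - [255, [0, 0, 0.015], 0]
    - [255, [0, 0, 0.01], 0]
    - [255, [0, 0, 0.005], 0]
    - [255, [0, 0, 0], 0]
    - [255, [0, 0, 0], 0]

```text
time: 2.2
tool_pos: [0.4113, -0.1243, 0.1844]
tcp_rot: [-3.134, 0.02, -0.003]
wrist_force: [-0.2, 0.9, 0.2]
width: -0.002
```

Emit:
servo_tool:
  moves:
    - [255, [0.01, -0.003, 0], 0]
    - [255, [0.013, 0, 0], 0]
    - [255, [0.013, 0, 0], 0]
    - [255, [0.013, 0, 0], 0]
    - [255, [0.013, 0.002, 0], 0]
    - [255, [0.013, 0.003, 0], 0]
    - [255, [0.012, 0.004, 0], 0]
    - [255, [0.01, 0.004, 0], 0]

```text
time: 2.87
tool_pos: [0.5138, -0.1348, 0.1869]
tcp_rot: [-3.134, 0.021, 0.0]
wrist_force: [-2.0, 0.8, 0.6]
width: -0.001
```

Run:
```python
from h import *
st()
```

```text
t 2.87 pos [ 0.5138 -0.1348  0.1869] psi_y -90.76 tilt 0.41 F [-1.97  0.81  0.58] w -0.001 q [-0.31  0.05  1.98  0.01  1.11  1.27]
```

Emit:
servo_tool:
  moves:
    - [255, [0.009, 0.006, 0], 0]
    - [255, [0.009, 0.007, 0], 0]
    - [255, [0.007, 0.007, 0], 0]
    - [255, [0.006, 0.008, 0], 0]
    - [255, [0.004, 0.008, 0], 0]
    - [255, [0.002, 0.007, 0], 0]
    - [255, [0.0, 0.003, 0], 0]
    - [255, [0, 0, 0], 0]

```text
time: 3.53
tool_pos: [0.5573, -0.1859, 0.1871]
tcp_rot: [-3.133, 0.021, -0.003]
wrist_force: [-0.5, 1.9, 0.4]
width: -0.0
```

```bash
cat > hk.py <<'E'
from h import *
import sys
tag=sys.argv[1]
s,R=st()
for n in ['scene','side']:
    c=snap(n,n+tag);X=world(c);hsv=cv2.cvtColor(c['pixels'],cv2.COLOR_RGB2HSV).astype(int)
    for nm,(px,py) in {'dry':(.460,-.225),'spray':(.484,.186)}.items():
        d=np.hypot(X[...,0]-px,X[...,1]-py)
        k=(hsv[...,1]<60)&(hsv[...,2]>80)&(X[...,2]>.17)&(X[...,2]<.19)&(d<.135)&(d>.02)
        P=X[k]
        if len(P)<10: continue
        l=cv2.fitLine((P[:,:2]*1000).astype(np.float32),cv2.DIST_HUBER,0,.01,.01).ravel();m=(P[:,:2].mean(0)-[px,py])
        print(n,nm,len(P),'line deg',np.degrees(np.arctan2(l[1],l[0])).round(1),'mean dir',np.degrees(np.arctan2(m[1],m[0])).round(1),'center',l[2:].round(1))
E
python3 hk.py 2
```

```text
t 3.53 pos [ 0.5573 -0.1859  0.1871] psi_y -90.77 tilt 0.51 F [-0.52  1.89  0.38] w -0.0 q [-0.37  0.15  1.87  0.01  1.12  1.21]
scene dry 145 line deg 17.9 mean dir 13.5 center [ 557.2 -206.3]
scene spray 209 line deg 1.3 mean dir -0.1 center [560.  183.5]
side dry 103 line deg 11.4 mean dir 15.2 center [ 508.7 -211.5]
side spray 277 line deg 0.6 mean dir 3.2 center [554.1 190.5]
```

Emit:
servo_tool:
  moves:
    - [255, [0.001, 0.003, 0], 0]
    - [255, [0, 0.003, 0], 0]
    - [255, [0, 0.002, 0], 0]
    - [255, [0, 0.002, 0], 0]
    - [255, [0, 0.002, 0], 0]
    - [255, [0, 0, 0], 0]
    - [255, [0, 0, 0], 0]
    - [255, [0, 0, 0], 0]

```text
time: 4.3
tool_pos: [0.5576, -0.1884, 0.1878]
tcp_rot: [-3.118, 0.018, -0.006]
wrist_force: [-0.2, 0.1, -0.2]
width: 0.003
```

```bash
python3 hk.py 3; python3 -c "
import cv2
a=cv2.imread('pics/side3.png')[80:270,130:330];cv2.imwrite('pics/side3z.png',cv2.resize(a,None,fx=3,fy=3))"
```

```text
t 4.3 pos [ 0.5576 -0.1884  0.1878] psi_y -90.65 tilt 1.37 F [-0.2   0.12 -0.18] w 0.003 q [-0.38  0.16  1.86  0.03  1.13  1.19]
scene dry 134 line deg 16.7 mean dir 12.4 center [ 555.5 -209. ]
scene spray 214 line deg 1.3 mean dir 0.3 center [561.  183.7]
side dry 102 line deg 9.5 mean dir 13.6 center [ 511.3 -212.2]
side spray 275 line deg 0.6 mean dir 3.2 center [555.2 190.3]
```

View pics/side3z.png

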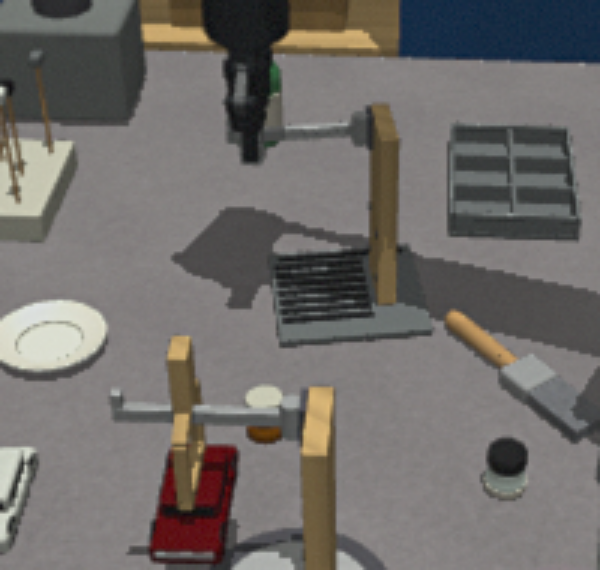

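Emit:
servo_tool:
  moves:
    - [255, [0, -0.01, 0], 0]
    - [255, [0, -0.03, 0], 0]
    - [255, [0, -0.03, -0.03], 0]
    - [120, [0, -0.035, -0.04], 0]
    - [120, [0, -0.04, -0.03], 0]
    - [120, [0, -0.04, -0.01], 0]
    - [120, [0, -0.04, 0], 0]
    - [120, [0, -0.04, 0], 0]

```text
time: 5.07
tool_pos: [0.561, 0.0647, 0.2972]
tcp_rot: [-3.119, 0.042, -0.006]
wrist_force: [0.7, 0.4, -0.1]
width: 0.532
```

```bash
python3 hk.py 4
```

```text
t 5.07 pos [0.561  0.0647 0.2972] psi_y -91.54 tilt 1.32 F [ 0.68  0.37 -0.09] w 0.532 q [0.06 0.03 1.8  0.02 1.31 1.65]
scene dry 226 line deg 10.5 mean dir 9.2 center [ 534.3 -213.9]
scene spray 211 line deg 1.1 mean dir 0.2 center [560.2 183.5]
side dry 173 line deg 10.7 mean dir 12.9 center [ 532.5 -208.3]
side spray 272 line deg 0.4 mean dir 3.5 center [555.2 190.4]
```

Emit:
servo_tool:
  moves:
    - [60, [-0.001, -0.03, 0], 0]
    - [60, [-0.001, -0.03, 0], -0.015]
    - [60, [-0.001, -0.03, 0], -0.015]
    - [60, [-0.001, -0.022, 0], 0]
    - [60, [0, -0.006, 0], 0]
    - [60, [0, 0, 0], 0]
    - [60, [0, 0, 0], 0]
    - [60, [0, 0, 0], 0]

```text
time: 5.83
tool_pos: [0.5563, 0.1898, 0.299]
tcp_rot: [-3.122, -0.022, -0.006]
wrist_force: [1.0, 0.5, -0.3]
width: 0.767
```

```bash
cat > tab.py <<'E'
from h import *
import sys
tag=sys.argv[1]
s,R=st();x0,y0=s['tool_pos'][:2]
for n in ['scene','side','wrist']:
    c=snap(n,n+tag);X=world(c);hsv=cv2.cvtColor(c['pixels'],cv2.COLOR_RGB2HSV).astype(int)
    k=(hsv[...,0]>8)&(hsv[...,0]<25)&(hsv[...,1]>70)&(hsv[...,2]>70)&(abs(X[...,0]-x0)<.06)&(abs(X[...,1]-y0)<.06)&(X[...,2]>.1)
    P=X[k]
    if len(P)<5: continue
    zt=np.percentile(P[:,2],98); T=P[P[:,2]>zt-.008]
    r=cv2.minAreaRect((T[:,:2]*1000).astype(np.float32)); print(n,'top z',zt.round(4),len(T),'tab top rect',np.round(r[0],1),np.round(r[1],1),round(r[2],1))
E
python3 tab.py 5
```

```text
t 5.83 pos [0.5563 0.1898 0.299 ] psi_y -89.2 tilt 1.14 F [ 1.01  0.54 -0.33] w 0.767 q [0.28 0.07 1.75 0.02 1.31 1.83]
scene top z 0.2399 71 tab top rect [560.7 183.9] [22.8 15.4] 86.0
side top z 0.2397 76 tab top rect [549.6 206. ] [79.9 62.6] 16.9
wrist top z 0.2402 1048 tab top rect [558.6 187.4] [13.9 25.2] 1.1
```

View pics/wrist5.png

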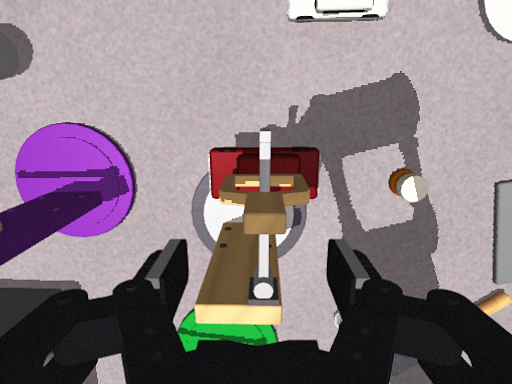

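The wrist view shows the tab at px (265,212), centred between the fingers at (175,270) and (345,270), with the hook running up to (265,135). I'll go down to it.

Emit:
servo_tool:
  moves:
    - [60, [0.001, 0.002, 0.01], 0]
    - [60, [0, 0, 0.02], 0]
    - [60, [0, 0, 0.02], 0]
    - [60, [0, 0, 0.015], 0]
    - [60, [0, 0, 0.005], 0]
    - [60, [0, 0, 0], 0]
    - [60, [0, 0, 0], 0]
    - [60, [0, 0, 0], 0]

```text
time: 6.65
tool_pos: [0.5596, 0.1824, 0.2251]
tcp_rot: [-3.123, -0.008, -0.01]
wrist_force: [0.0, -0.9, 0.0]
width: 0.767
```

```bash
python3 tab.py 6
```

```text
t 6.65 pos [0.5596 0.1824 0.2251] psi_y -89.7 tilt 1.13 F [ 0.03 -0.88  0.04] w 0.767 q [0.26 0.12 1.84 0.02 1.18 1.82]
scene top z 0.2411 69 tab top rect [564.1 171.4] [47.  25.3] 89.9
side top z 0.2377 18 tab top rect [573.  162.4] [13.  83.9] 42.7
wrist top z 0.2401 2703 tab top rect [561.  187.3] [19.8 25.6] 0.1
```

View pics/wrist6.png

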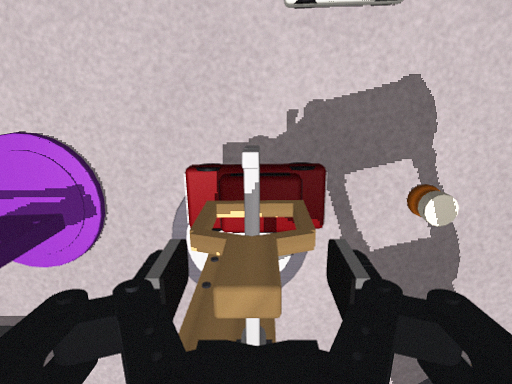

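Emit:
servo_tool:
  moves:
    - [60, [-0.001, -0.003, 0], 0]
    - [60, [0, -0.001, -0.002], 0]
    - [60, [0, 0, 0], 0]
    - [255, [0, 0, 0], 0]
    - [255, [0, 0, 0], 0]
    - [255, [0, 0, 0], 0]
    - [255, [0, 0, 0], 0]
    - [255, [0, 0, 0], 0]
  newtons: 60

```text
time: 7.47
tool_pos: [0.5607, 0.188, 0.2322]
tcp_rot: [-3.121, -0.01, -0.023]
wrist_force: [-0.8, -1.0, 0.7]
width: 0.298
```

```bash
python3 tab.py 7
```

```text
t 7.47 pos [0.5607 0.188  0.2322] psi_y -89.61 tilt 1.43 F [-0.85 -0.96  0.68] w 0.298 q [0.27 0.11 1.83 0.02 1.18 1.83]
scene top z 0.2408 49 tab top rect [562.6 167.6] [65.3 21.1] 88.6
side top z 0.2376 12 tab top rect [570.8 169.5] [17.2 88.5] 44.2
wrist top z 0.2402 2461 tab top rect [563.4 165.5] [20.5 76. ] 4.8
```

View pics/wrist7.png

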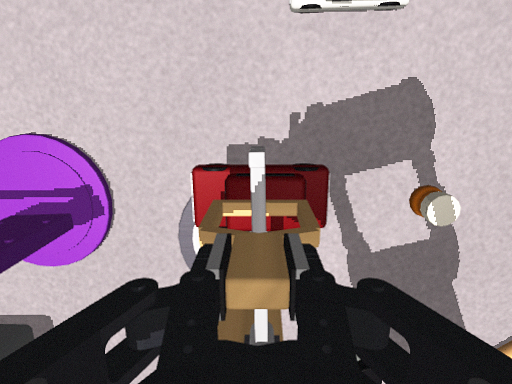

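The grip is good: the opening is 25 mm and the tab is held between the pads at px (258,280). I'll lift it.

Emit:
servo_tool:
  moves:
    - [255, [0, 0, -0.004], 0]
    - [255, [0, 0, -0.007], 0]
    - [255, [0, 0, -0.007], 0]
    - [255, [0, 0, -0.006], 0]
    - [255, [0, 0, -0.003], 0]
    - [255, [0, 0, 0], 0]
    - [255, [0, 0, 0], 0]
    - [255, [0, 0, 0], 0]

```text
time: 8.28
tool_pos: [0.5599, 0.1877, 0.2616]
tcp_rot: [-3.121, -0.01, -0.021]
wrist_force: [0.7, -0.8, -1.2]
width: 0.296
```

```bash
python3 tab.py 8; python3 -c "
import cv2
a=cv2.imread('pics/side8.png')[150:300,130:290];b=cv2.imread('pics/scene8.png')[150:300,250:410]
cv2.imwrite('pics/z8.png',cv2.resize(cv2.hconcat([a,b]),None,fx=2.5,fy=2.5))"
```

```text
t 8.28 pos [0.5599 0.1877 0.2616] psi_y -89.63 tilt 1.42 F [ 0.66 -0.81 -1.23] w 0.296 q [0.27 0.09 1.8  0.02 1.24 1.83]
scene top z 0.2697 51 tab top rect [563.6 173.8] [18.  58.5] 11.3
side top z 0.2656 11 tab top rect [572.3 186.5] [48.  91.2] 16.3
wrist top z 0.2692 2463 tab top rect [562.2 165.5] [21.  74.6] 4.0
```

View pics/z8.png

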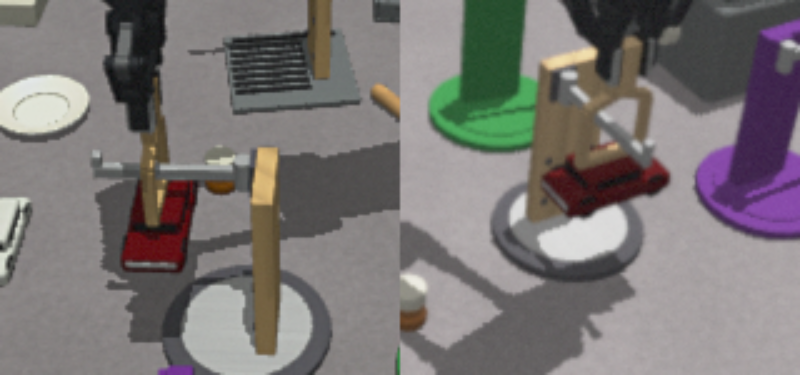

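The frame is raised about 29 mm. The bar sits mid-window, at left px (150,170) and right px (600,120). I'll slide the car off.

Emit:
servo_tool:
  moves:
    - [255, [0.006, 0, 0], 0]
    - [255, [0.012, 0, 0], 0]
    - [255, [0.014, 0, 0], 0]
    - [255, [0.014, 0, 0], 0]
    - [255, [0.014, 0, 0], 0]
    - [255, [0.014, 0, 0], 0]
    - [255, [0.014, 0, 0], 0]
    - [255, [0.012, 0, 0], 0]

```text
time: 9.1
tool_pos: [0.667, 0.188, 0.2594]
tcp_rot: [-3.122, -0.011, -0.017]
wrist_force: [-0.3, -0.3, -1.2]
width: 0.293
```

```bash
python3 hk.py 9; python3 -c "
import cv2
a=cv2.imread('pics/side9.png')[150:300,100:260];b=cv2.imread('pics/scene9.png')[150:300,250:410]
cv2.imwrite('pics/z9.png',cv2.resize(cv2.hconcat([a,b]),None,fx=2.5,fy=2.5))"
```

```text
t 9.1 pos [0.667  0.188  0.2594] psi_y -89.57 tilt 1.3 F [-0.29 -0.31 -1.15] w 0.293 q [0.23 0.29 1.57 0.02 1.27 1.79]
scene dry 223 line deg 10.7 mean dir 9.2 center [ 534.1 -214.3]
scene spray 244 line deg 2.4 mean dir 0.6 center [558.6 184.9]
side dry 178 line deg 10.1 mean dir 13.1 center [ 532.9 -207.7]
side spray 318 line deg 1.8 mean dir 4.2 center [555.9 191.7]
```

View pics/z9.png

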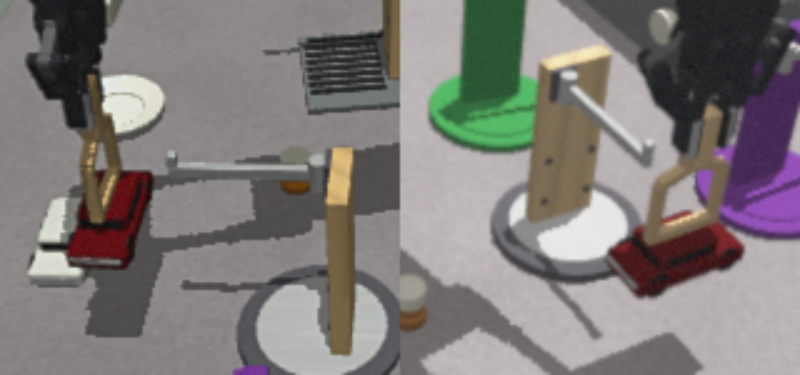

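The car is off the hook and hangs upright. I'll carry it across toward −y.

Emit:
servo_tool:
  moves:
    - [255, [0, 0.012, 0], 0]
    - [255, [-0.002, 0.022, 0], 0]
    - [255, [-0.003, 0.03, 0], 0]
    - [255, [-0.003, 0.034, 0], 0]
    - [255, [-0.003, 0.034, -0.001], 0]
    - [255, [-0.003, 0.034, -0.001], 0]
    - [255, [-0.003, 0.034, -0.001], 0]
    - [255, [-0.003, 0.03, -0.001], 0]

```text
time: 9.87
tool_pos: [0.6468, -0.0485, 0.2547]
tcp_rot: [-3.121, -0.029, -0.009]
wrist_force: [-0.2, -0.7, -0.7]
width: 0.297
```

```bash
python3 -c "
from h import *
st()"
```

```text
t 9.87 pos [ 0.6468 -0.0485  0.2547] psi_y -88.93 tilt 1.2 F [-0.24 -0.69 -0.7 ] w 0.297 q [-0.12  0.21  1.67  0.02  1.26  1.42]
```

Emit:
servo_tool:
  moves:
    - [255, [-0.003, 0.03, -0.002], 0]
    - [255, [-0.003, 0.03, -0.002], 0]
    - [255, [-0.003, 0.028, -0.002], -0.02]
    - [255, [-0.004, 0.022, -0.001], -0.035]
    - [255, [-0.004, 0.014, -0.001], -0.035]
    - [255, [-0.002, 0.006, 0], -0.035]
    - [255, [0, 0, 0], -0.03]
    - [255, [0, 0, 0], 0]

```text
time: 10.53
tool_pos: [0.6215, -0.2007, 0.2599]
tcp_rot: [-3.116, -0.266, -0.005]
wrist_force: [-0.1, 0.5, -1.7]
width: 0.293
```

```bash
cat > loc.py <<'E'
from h import *
s,R=st()
th=np.radians(10.6);u=np.array([np.cos(th),np.sin(th)]);v=np.array([-u[1],u[0]]);pin=np.array([.460,-.225])
d=s['tool_pos'][:2]-pin
print('TCP along hook',(d@u).round(4),'lateral',(d@v).round(4))
t=(0.070-(d@u))*u-(d@v)*v; 
print('to tab at s=.07, world',t.round(4),'tool',(R.T@np.array([*t,0])).round(4))
E
python3 loc.py; python3 tab.py 11; python3 -c "
import cv2
a=cv2.imread('pics/side11.png')[70:220,130:290];b=cv2.imread('pics/scene11.png')[180:330,110:270]
cv2.imwrite('pics/z11.png',cv2.resize(cv2.hconcat([a,b]),None,fx=2.5,fy=2.5))"
```

```text
t 10.53 pos [ 0.6215 -0.2007  0.2599] psi_y -80.23 tilt 0.83 F [-0.06  0.45 -1.69] w 0.293 q [-0.36  0.22  1.65  0.01  1.27  1.04]
TCP along hook 0.1632 lateral -0.0058
to tab at s=.07, world [-0.0927 -0.0114] tool [-0.0933 -0.0044 -0.0003]
t 10.53 pos [ 0.6215 -0.2007  0.2599] psi_y -80.23 tilt 0.83 F [-0.06  0.45 -1.69] w 0.293 q [-0.36  0.22  1.65  0.01  1.27  1.04]
scene top z 0.2696 108 tab top rect [ 631.5 -201.5] [114.5  35.4] 85.0
side top z 0.4478 3 tab top rect [ 657.8 -181.9] [13.8  3.7] 67.0
wrist top z 0.2679 2434 tab top rect [ 623.6 -186.4] [29.5 49.6] 13.9
```

View pics/z11.png

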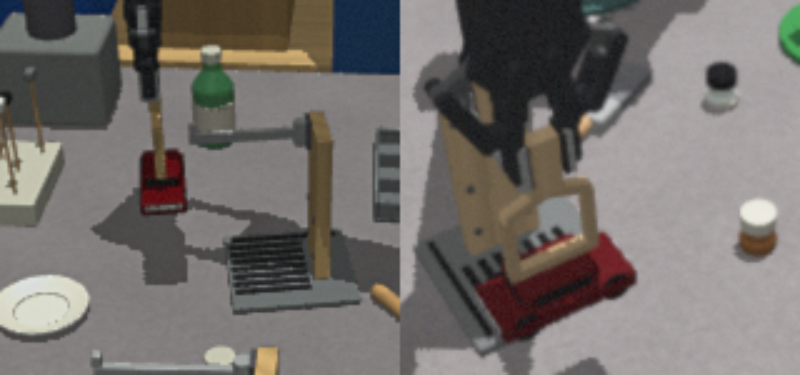

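View pics/wrist11.png

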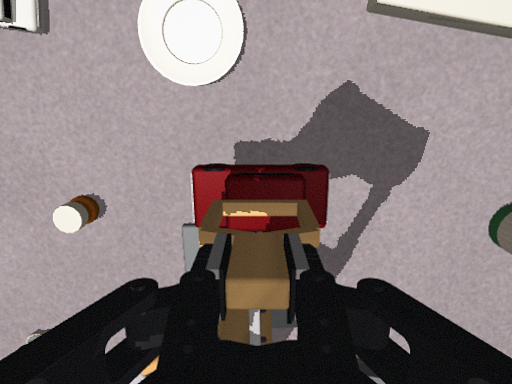

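The car is clear in front of the hook's end and about 6 mm off line. I'll correct that and slide it on.

Emit:
servo_tool:
  moves:
    - [255, [0, -0.003, -0.002], 0]
    - [255, [-0.004, -0.002, -0.001], -0.005]
    - [255, [-0.012, 0, 0], 0]
    - [255, [-0.013, 0, 0], 0]
    - [255, [-0.013, 0, 0], 0]
    - [255, [-0.013, 0, 0], 0]
    - [255, [-0.013, 0, 0], 0]
    - [255, [-0.01, 0, 0], 0]

```text
time: 11.35
tool_pos: [0.5376, -0.2047, 0.2625]
tcp_rot: [-3.114, -0.283, -0.003]
wrist_force: [-0.1, -0.7, -0.9]
width: 0.297
```

```bash
python3 loc.py; python3 tab.py 12; python3 hk.py 12; python3 -c "
import cv2
a=cv2.imread('pics/side12.png')[70:220,130:290];b=cv2.imread('pics/scene12.png')[180:330,110:270]
cv2.imwrite('pics/z12.png',cv2.resize(cv2.hconcat([a,b]),None,fx=2.5,fy=2.5))"
```

```text
t 11.35 pos [ 0.5376 -0.2047  0.2625] psi_y -79.62 tilt 0.86 F [-0.12 -0.66 -0.87] w 0.297 q [-0.41  0.08  1.81  0.01  1.26  0.97]
TCP along hook 0.08 lateral 0.0057
to tab at s=.07, world [-0.0088 -0.0075] tool [-0.01    0.0058 -0.0001]
t 11.35 pos [ 0.5376 -0.2047  0.2625] psi_y -79.62 tilt 0.86 F [-0.12 -0.66 -0.87] w 0.297 q [-0.41  0.08  1.81  0.01  1.26  0.97]
scene top z 0.2723 89 tab top rect [ 544.9 -179. ] [71.5 31.5] 74.9
side top z 0.4133 4 tab top rect [ 571.1 -196.6] [ 3.4 30.2] 10.5
wrist top z 0.2706 2447 tab top rect [ 538.2 -203.4] [20.6 26.9] 13.4
t 11.5 pos [ 0.5388 -0.2048  0.2628] psi_y -79.68 tilt 0.86 F [ 0.85 -0.21 -0.38] w 0.295 q [-0.41  0.08  1.81  0.02  1.26  0.97]
scene dry 181 line deg 11.2 mean dir 9.4 center [ 539.6 -213.2]
scene spray 244 line deg 1.9 mean dir 0.8 center [558. 185.]
side dry 93 line deg 11.4 mean dir 12.2 center [ 534.8 -208.2]
side spray 315 line deg 1.8 mean dir 4.6 center [541.  191.4]
```

View pics/z12.png

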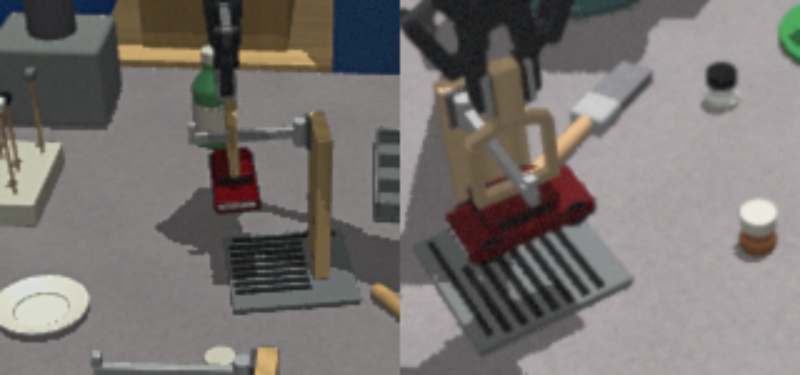

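The hook passes through the window. I'll trim about 5 mm sideways and lower.

Emit:
servo_tool:
  moves:
    - [255, [-0.002, 0.002, 0], 0]
    - [255, [-0.002, 0.002, 0], 0]
    - [255, [0, 0.001, 0.003], 0]
    - [255, [0, 0, 0.006], 0]
    - [255, [0, 0, 0.006], 0]
    - [255, [0, 0, 0.006], 0]
    - [255, [0, 0, 0.004], 0]
    - [255, [0, 0, 0], 0]

```text
time: 12.27
tool_pos: [0.5391, -0.2103, 0.2341]
tcp_rot: [-3.113, -0.285, -0.005]
wrist_force: [-0.5, 0.5, -1.3]
width: 0.297
```

```bash
python3 loc.py; python3 tab.py 13; python3 -c "
import cv2
a=cv2.imread('pics/side13.png')[70:220,130:290];b=cv2.imread('pics/scene13.png')[180:330,110:270]
cv2.imwrite('pics/z13.png',cv2.resize(cv2.hconcat([a,b]),None,fx=2.5,fy=2.5))"
```

```text
t 12.27 pos [ 0.5391 -0.2103  0.2341] psi_y -79.55 tilt 0.89 F [-0.52  0.5  -1.32] w 0.297 q [-0.42  0.1   1.84  0.02  1.21  0.96]
TCP along hook 0.0805 lateral -0.0002
to tab at s=.07, world [-0.0103 -0.0018] tool [-0.0105 -0.0001 -0.    ]
t 12.27 pos [ 0.5391 -0.2103  0.2341] psi_y -79.55 tilt 0.89 F [-0.52  0.5  -1.32] w 0.297 q [-0.42  0.1   1.84  0.02  1.21  0.96]
scene top z 0.244 101 tab top rect [ 541.5 -226.5] [22.8 58.2] 11.0
side top z 0.4684 5 tab top rect [ 578.1 -196.2] [14.4  6.2] 35.3
wrist top z 0.243 2450 tab top rect [ 540.  -208.9] [21.2 27.2] 13.9
```

View pics/z13.png

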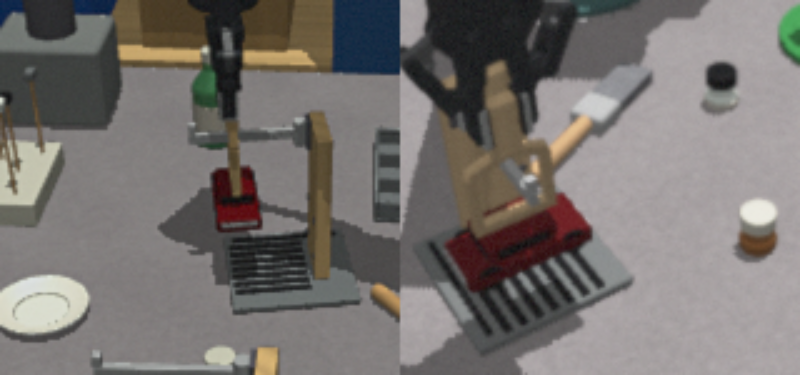

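Emit:
servo_tool:
  moves:
    - [255, [0, 0, 0.002], 0]
    - [255, [0, 0, 0.0015], 0]
    - [255, [0, 0, 0], 0]
    - [255, [0, 0, 0], 0]
    - [255, [0, 0, 0], 0]
    - [255, [0, 0, 0], 0]
    - [255, [0, 0, 0], 0]
    - [255, [0, 0, 0], 0]

```text
time: 13.08
tool_pos: [0.5408, -0.211, 0.2339]
tcp_rot: [-3.116, -0.285, -0.013]
wrist_force: [0.2, 0.1, -0.4]
width: 0.296
```

```bash
python3 loc.py; python3 tab.py 14
```

```text
t 13.08 pos [ 0.5408 -0.211   0.2339] psi_y -79.54 tilt 0.86 F [ 0.22  0.07 -0.39] w 0.296 q [-0.42  0.1   1.84  0.02  1.2   0.96]
TCP along hook 0.082 lateral -0.0011
to tab at s=.07, world [-0.012  -0.0012] tool [-0.012  -0.001  -0.0001]
t 13.08 pos [ 0.5408 -0.211   0.2339] psi_y -79.54 tilt 0.86 F [ 0.22  0.07 -0.39] w 0.296 q [-0.42  0.1   1.84  0.02  1.2   0.96]
scene top z 0.2439 99 tab top rect [ 537.6 -217. ] [30.6 37.9] 41.4
side top z 0.4725 4 tab top rect [ 574.9 -200.8] [4.5 6.1] 62.7
wrist top z 0.2419 2446 tab top rect [ 541.3 -209.2] [21.  27.7] 15.9
```

Emit:
servo_tool:
  moves:
    - [255, [-0.002, 0, 0.003], 0]
    - [255, [-0.002, 0, 0.002], 0]
    - [255, [0, 0, 0.001], 0]
    - [255, [0, 0, 0.001], 0]
    - [255, [0, 0, 0], 0]
    - [200, [0, 0, 0], 0]
    - [130, [0, 0, 0], 0]
    - [100, [0, 0, 0], 0]
  newtons: 20

```text
time: 13.9
tool_pos: [0.5399, -0.2116, 0.2317]
tcp_rot: [-3.118, -0.285, -0.029]
wrist_force: [-0.1, 0.4, -0.6]
width: 0.568
```

```bash
python3 loc.py; python3 tab.py 15;  python3 -c "
import cv2
a=cv2.imread('pics/side15.png')[70:220,130:290];b=cv2.imread('pics/scene15.png')[180:330,110:270]
cv2.imwrite('pics/z15.png',cv2.resize(cv2.hconcat([a,b]),None,fx=2.5,fy=2.5))"
```

```text
t 13.9 pos [ 0.5399 -0.2116  0.2317] psi_y -79.56 tilt 1.21 F [-0.06  0.42 -0.59] w 0.568 q [-0.43  0.1   1.85  0.02  1.19  0.95]
TCP along hook 0.081 lateral -0.0015
to tab at s=.07, world [-0.0111 -0.0005] tool [-0.011  -0.0015 -0.0002]
t 13.9 pos [ 0.5399 -0.2116  0.2317] psi_y -79.56 tilt 1.21 F [-0.06  0.42 -0.59] w 0.568 q [-0.43  0.1   1.85  0.02  1.19  0.95]
scene top z 0.2422 108 tab top rect [ 544.2 -202. ] [27.3 99. ] 3.9
side top z 0.4725 9 tab top rect [ 536.3 -208.8] [76.8  3.4] 14.4
wrist top z 0.2403 2490 tab top rect [ 536.8 -208.3] [37.7 29.7] 81.0
```

View pics/z15.png

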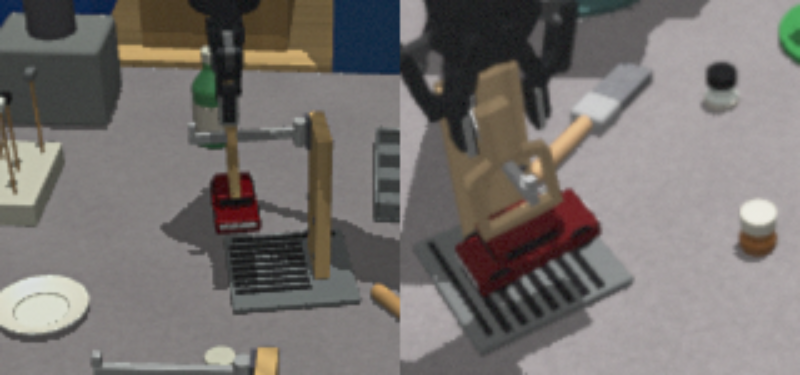

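View pics/wrist15.png

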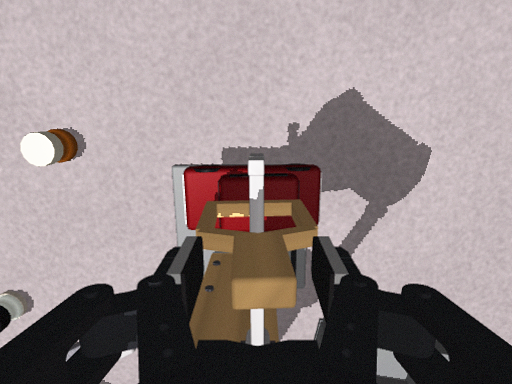

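The fingers are off the tab at px (235–295,280) in the wrist view, and the car hangs on the bar. I'll open wider and let it settle.

Emit:
servo_tool:
  moves:
    - [50, [0, 0, 0], 0]
    - [50, [0, 0, 0], 0]
    - [50, [0, 0, 0], 0]
    - [50, [0, 0, 0], 0]
    - [50, [0, 0, -0.001], 0]
    - [50, [0, 0, -0.001], 0]
    - [50, [0, 0, 0], 0]
    - [50, [0, 0, 0], 0]

```text
time: 14.72
tool_pos: [0.5398, -0.2117, 0.2333]
tcp_rot: [-3.118, -0.285, -0.027]
wrist_force: [-0.1, -0.4, -0.2]
width: 0.804
```

```bash
python3 loc.py; python3 tab.py 16;  python3 -c "
import cv2
a=cv2.imread('pics/side16.png')[70:220,130:290];b=cv2.imread('pics/scene16.png')[180:330,110:270]
cv2.imwrite('pics/z16.png',cv2.resize(cv2.hconcat([a,b]),None,fx=2.5,fy=2.5))"
```

```text
t 14.72 pos [ 0.5398 -0.2117  0.2333] psi_y -79.56 tilt 1.18 F [-0.07 -0.37 -0.16] w 0.804 q [-0.43  0.09  1.85  0.02  1.19  0.95]
TCP along hook 0.0809 lateral -0.0016
to tab at s=.07, world [-0.011  -0.0004] tool [-0.0109 -0.0016 -0.0002]
t 14.72 pos [ 0.5398 -0.2117  0.2333] psi_y -79.56 tilt 1.18 F [-0.07 -0.37 -0.16] w 0.804 q [-0.43  0.09  1.85  0.02  1.19  0.95]
scene top z 0.242 103 tab top rect [ 543.  -219.5] [18.3 33.8] 29.2
side top z 0.4729 6 tab top rect [ 571.3 -200.5] [5.2 6.2] 11.4
wrist top z 0.2402 2412 tab top rect [ 538.3 -201.7] [19.3 49.5] 11.8
```

View pics/z16.png

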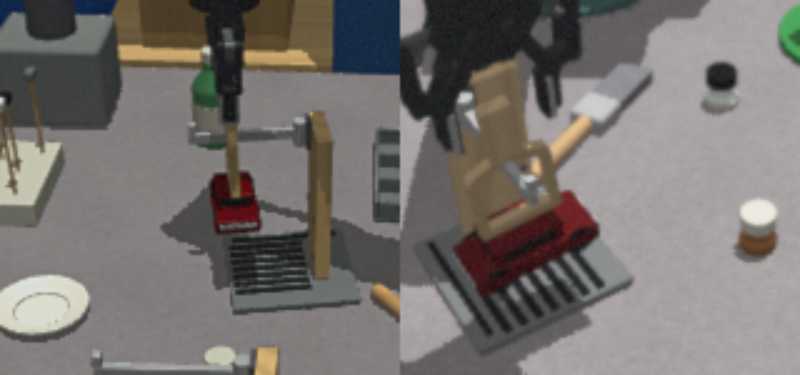

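View pics/wrist16.png

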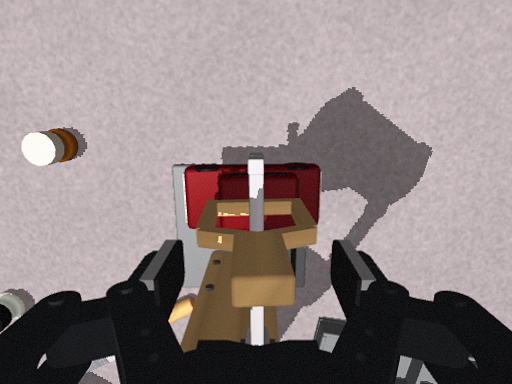

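The car hangs still with a clear gap on both sides. I'll rise straight up, then head to the spraying hook.

Emit:
servo_tool:
  moves:
    - [50, [0, 0, -0.012], 0]
    - [50, [0, 0, -0.022], 0]
    - [50, [0, 0, -0.022], 0]
    - [50, [0, 0, -0.018], 0]
    - [50, [0, -0.015, 0], 0.03]
    - [200, [0.006, -0.03, 0], 0.05]
    - [255, [0.006, -0.036, 0], 0.05]
    - [255, [0.006, -0.036, 0], 0.05]

```text
time: 15.53
tool_pos: [0.5439, -0.0982, 0.3185]
tcp_rot: [-3.133, 0.024, -0.03]
wrist_force: [1.3, -1.2, 0.3]
width: 0.385
```

```bash
python3 -c "
from h import *
st()"; python3 hk.py 17
```

```text
t 15.53 pos [ 0.5439 -0.0982  0.3185] psi_y -90.86 tilt 1.21 F [ 1.32 -1.2   0.27] w 0.385 q [-0.23 -0.01  1.8   0.01  1.34  1.35]
t 15.53 pos [ 0.5439 -0.0982  0.3185] psi_y -90.86 tilt 1.21 F [ 1.32 -1.2   0.27] w 0.385 q [-0.23 -0.01  1.8   0.01  1.34  1.35]
scene dry 121 line deg 11.4 mean dir 9.1 center [ 561.  -209.7]
scene spray 245 line deg 2.3 mean dir 0.8 center [558.2 185.2]
side dry 65 line deg 11.0 mean dir 12.0 center [ 522.9 -211.6]
side spray 313 line deg 1.7 mean dir 4.6 center [556.6 191.8]
```

Emit:
servo_tool:
  moves:
    - [255, [0.007, -0.036, 0], 0]
    - [255, [0.007, -0.036, 0], 0]
    - [255, [0.007, -0.036, 0], 0]
    - [255, [0.007, -0.036, 0.01], 0]
    - [255, [0.007, -0.036, 0.01], 0]
    - [255, [0.005, -0.026, 0.01], 0]
    - [255, [0.003, -0.012, 0.005], 0]
    - [255, [0, 0, 0], 0]

```text
time: 16.3
tool_pos: [0.5942, 0.1287, 0.2943]
tcp_rot: [-3.134, 0.009, -0.05]
wrist_force: [-0.7, -0.9, 0.2]
width: 0.001
```

Emit:
servo_tool:
  moves:
    - [255, [-0.001, 0, 0.015], 0]
    - [255, [-0.001, 0, 0.022], 0]
    - [255, [-0.001, 0, 0.022], 0]
    - [255, [-0.001, 0, 0.022], 0]
    - [255, [0, 0, 0.017], 0]
    - [255, [0, 0, 0.008], 0]
    - [255, [0, 0, 0], 0]
    - [255, [0, 0, 0], 0]

```text
time: 16.97
tool_pos: [0.5978, 0.1191, 0.1923]
tcp_rot: [-3.14, 0.01, -0.063]
wrist_force: [0.2, -0.3, -0.2]
width: 0.003
```

```bash
python3 hk.py 18;python3 -c "
from h import *
a=cv2.imread('pics/side18.png')[70:300,100:330];b=cv2.imread('pics/scene18.png')[130:360,100:380]
cv2.imwrite('pics/z18.png',cv2.resize(cv2.hconcat([a,b]),None,fx=1.5,fy=1.5))"
```

```text
t 16.97 pos [0.5978 0.1191 0.1923] psi_y -90.35 tilt 2.29 F [ 0.17 -0.35 -0.18] w 0.003 q [ 0.16  0.17  1.84 -0.01  1.09  1.74]
scene dry 127 line deg 11.3 mean dir 9.4 center [ 545.1 -212.7]
scene spray 97 line deg 1.5 mean dir 0.7 center [589.6 186.6]
side dry 155 line deg 11.1 mean dir 12.8 center [ 531.5 -208.6]
side spray 318 line deg 2.0 mean dir 4.5 center [555.6 191.9]
```

View pics/z18.png

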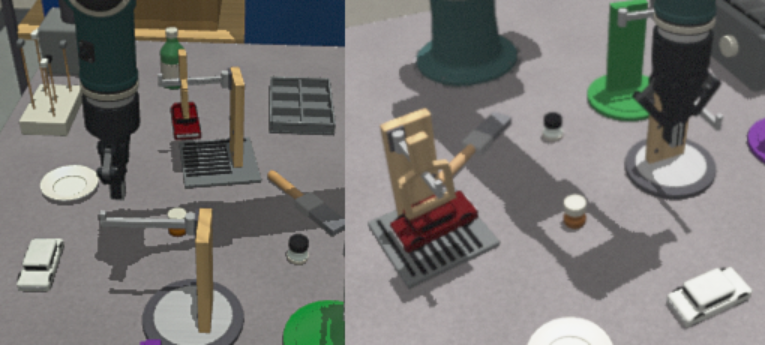

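In the left image the closed fingers are at (115,185), on the −y side of the spraying hook, and its end is at (105,218). The car hangs on the drying hook. I'll push the spraying hook round.

Emit:
servo_tool:
  moves:
    - [255, [-0.004, -0.012, 0], 0]
    - [255, [-0.003, -0.016, 0], 0]
    - [255, [-0.001, -0.016, 0], 0]
    - [255, [0, -0.016, 0], 0]
    - [255, [-0.001, -0.016, 0], 0]
    - [255, [-0.002, -0.015, 0], 0]
    - [255, [-0.004, -0.014, 0], 0]
    - [255, [-0.006, -0.012, 0], 0]

```text
time: 17.73
tool_pos: [0.5811, 0.2427, 0.204]
tcp_rot: [-3.138, 0.015, -0.088]
wrist_force: [-2.6, -2.3, -0.8]
width: 0.006
```

```bash
python3 hk.py 19
```

```text
t 17.73 pos [0.5811 0.2427 0.204 ] psi_y -90.56 tilt 3.21 F [-2.64 -2.34 -0.81] w 0.006 q [ 0.37  0.19  1.8  -0.02  1.1   1.96]
scene dry 133 line deg 11.5 mean dir 9.8 center [ 544.5 -212.8]
scene spray 236 line deg 35.5 mean dir 36.0 center [530.3 218.9]
side dry 154 line deg 11.3 mean dir 13.2 center [ 531.5 -208.1]
side spray 307 line deg 39.8 mean dir 43.4 center [534.8 234.9]
```

Emit:
servo_tool:
  moves:
    - [255, [0.0, 0.0, 0.01], 0]
    - [255, [-0.003, -0.004, 0.008], 0]
    - [255, [-0.008, -0.009, 0.004], 0]
    - [255, [-0.009, -0.008, 0.002], 0]
    - [255, [-0.01, -0.007, 0.002], 0]
    - [255, [-0.01, -0.006, 0.002], 0]
    - [255, [-0.01, -0.004, 0.002], 0]
    - [255, [-0.008, -0.002, 0.001], 0]

```text
time: 18.5
tool_pos: [0.5332, 0.2835, 0.185]
tcp_rot: [-3.134, 0.021, -0.131]
wrist_force: [2.0, 1.0, 4.1]
width: -0.002
```

```bash
python3 hk.py 20; python3 -c "
from h import *
a=cv2.imread('pics/side20.png')[170:300,150:290];b=cv2.imread('pics/scene20.png')[130:260,250:390]
cv2.imwrite('pics/z20.png',cv2.resize(cv2.hconcat([a,b]),None,fx=2.5,fy=2.5))"
```

```text
t 18.5 pos [0.5332 0.2835 0.185 ] psi_y -90.74 tilt 4.78 F [2.04 1.   4.09] w -0.002 q [ 0.47  0.14  1.89 -0.04  1.04  2.07]
scene dry 127 line deg 11.8 mean dir 9.7 center [ 544.1 -212.5]
scene spray 240 line deg 65.1 mean dir 68.4 center [505.5 238.9]
side dry 35 line deg 11.6 mean dir 16.7 center [ 489.2 -215.6]
side spray 177 line deg 72.0 mean dir 75.4 center [503.2 256. ]
```

View pics/z20.png

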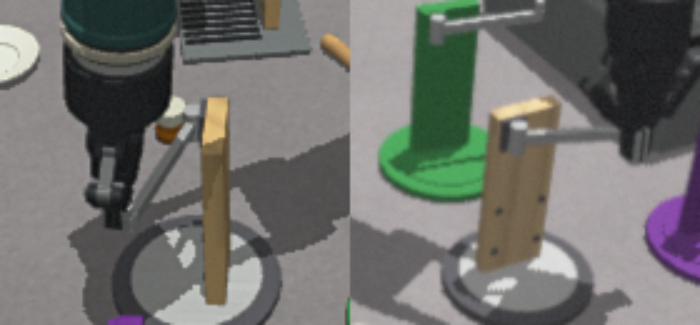

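Emit:
servo_tool:
  moves:
    - [255, [-0.005, -0.002, -0.001], 0]
    - [255, [-0.006, -0.001, -0.001], 0]
    - [255, [-0.006, -0.001, -0.001], 0]
    - [255, [-0.006, 0, 0], 0]
    - [255, [-0.005, 0, 0], 0]
    - [255, [-0.004, 0, 0], 0]
    - [255, [-0.002, 0, 0], 0]
    - [255, [0, 0, 0], 0]

```text
time: 19.27
tool_pos: [0.4977, 0.2893, 0.1843]
tcp_rot: [-3.13, 0.022, -0.143]
wrist_force: [2.4, 0.8, -0.7]
width: 0.003
```

```bash
python3 hk.py 21
```

```text
t 19.27 pos [0.4977 0.2893 0.1843] psi_y -90.78 tilt 5.26 F [ 2.42  0.81 -0.73] w 0.003 q [ 0.5   0.09  1.95 -0.04  1.02  2.11]
scene dry 129 line deg 11.7 mean dir 9.7 center [ 543.4 -212.8]
scene spray 190 line deg 86.3 mean dir 87.1 center [486.9 241.7]
side spray 100 line deg 88.0 mean dir 93.6 center [479.7 271.9]
```

Emit:
servo_tool:
  moves:
    - [255, [-0.002, 0, 0], 0]
    - [255, [-0.002, 0, 0], 0]
    - [255, [-0.001, 0, 0], 0]
    - [255, [0, 0, 0], 0]
    - [255, [0.01, 0, 0], 0]
    - [255, [0.02, 0, 0], 0]
    - [255, [0.02, 0, 0], 0]
    - [255, [0.01, 0, 0], 0]

```text
time: 20.03
tool_pos: [0.5541, 0.2874, 0.1874]
tcp_rot: [-3.132, 0.019, -0.142]
wrist_force: [-0.4, -0.3, -0.2]
width: 0.0
```

Emit:
servo_tool:
  moves:
    - [255, [0, 0, -0.01], 0]
    - [255, [0, 0, -0.025], 0]
    - [255, [0, 0, -0.03], 0]
    - [255, [0, 0, -0.03], 0]
    - [255, [0, 0, -0.025], 0]
    - [255, [0, 0, -0.01], 0]
    - [255, [0, 0, 0], 0]
    - [255, [0, 0, 0], 0]

```text
time: 20.7
tool_pos: [0.5373, 0.2849, 0.3192]
tcp_rot: [-3.139, 0.024, -0.113]
wrist_force: [-0.0, -0.0, 0.5]
width: -0.004
```

```bash
python3 hk.py 22
python3 - <<'E'
from h import *
ld=lambda t:dict(np.load(f'pics/{t}.npz'))
th=np.radians(10.5);u=np.array([np.cos(th),np.sin(th)]);v=np.array([-u[1],u[0]]);O=np.array([.435,-.199])
for t in ['scene22','side22']:
    c=ld(t);X=world(c);hsv=cv2.cvtColor(c['pixels'],cv2.COLOR_RGB2HSV).astype(int)
    d=X[...,:2]-O;sx=d@u;sy=d@v
    k=(hsv[...,0]>8)&(hsv[...,0]<25)&(hsv[...,1]>70)&(hsv[...,2]>70)&(sx>.04)&(sx<.16)&(abs(sy+.03)<.06)&(X[...,2]>.1)
    for z0,z1 in [(.12,.14),(.2,.22),(.22,.236),(.236,.25)]:
        m=k&(X[...,2]>z0)&(X[...,2]<z1)
        if m.sum()>5: print(t,z0,m.sum(),'x',np.percentile(sx[m],[5,95]).round(3),'y',np.percentile(sy[m],[5,95]).round(3))
    print('top',np.percentile(X[...,2][k],98).round(4))
a=cv2.imread('pics/side22.png')[70:300,100:330];b=cv2.imread('pics/scene22.png')[130:360,100:380]
cv2.imwrite('pics/z22.png',cv2.resize(cv2.hconcat([a,b]),None,fx=1.5,fy=1.5))
E
```

```text
t 20.7 pos [0.5373 0.2849 0.3192] psi_y -90.86 tilt 4.12 F [-0.02 -0.02  0.54] w -0.004 q [ 0.46  0.07  1.72 -0.03  1.29  2.06]
scene dry 132 line deg 11.6 mean dir 9.7 center [ 544.4 -212.6]
scene spray 233 line deg 89.8 mean dir 89.4 center [486.5 256. ]
side dry 124 line deg 11.4 mean dir 13.2 center [ 520.5 -210.4]
side spray 181 line deg -89.8 mean dir 92.6 center [481.3 260.6]
scene22 0.12 225 x [0.094 0.104] y [-0.064  0.   ]
scene22 0.2 121 x [0.1   0.108] y [-0.045 -0.022]
scene22 0.22 95 x [0.102 0.107] y [-0.045 -0.022]
scene22 0.236 93 x [0.093 0.106] y [-0.046 -0.023]
top 0.2414
side22 0.12 34 x [0.093 0.102] y [-0.056  0.01 ]
side22 0.2 34 x [0.091 0.103] y [-0.022 -0.016]
side22 0.22 30 x [0.093 0.104] y [-0.024 -0.015]
side22 0.236 21 x [0.093 0.104] y [-0.038 -0.019]
top 0.2391
```

View pics/z22.png

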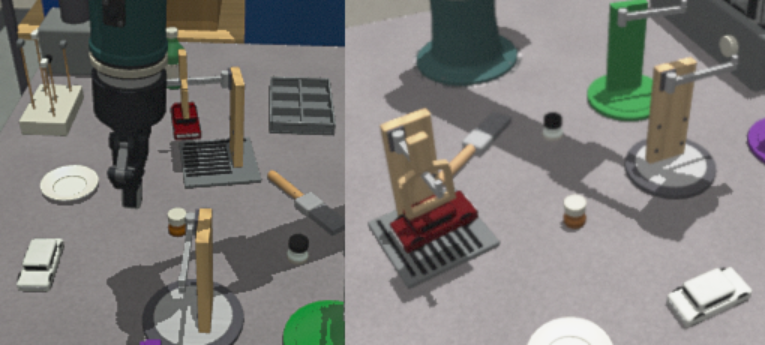

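The car hangs at about stand x 98, y −31 mm, with the tab top at z 240 mm. The spraying hook is flat and the arm is clear. I'll hand it in.

```bash
python3 -c "
from h import *
print(bot.finish_job())
st()"
```

```text
the job is handed in; nothing more can be done
None
the job is handed in; nothing more can be done
```

The job is done and handed in at about 20.7 s. I swung the drying hook out with closed fingers and carried the car by its tab from the spraying hook to the drying hook. Then I let go and pushed the emptied spraying hook flat against its board.

**Last checks:**
- **Car:** its tab is about 98 mm out in the drying stand's frame, at y about −31 mm, with its top at z about 240 mm (tab centre about 215). It hangs upright and looked the same in pictures taken seconds apart.
- **Drying hook:** it points at about 11.5° against the board's 10.5°, so it is within about 1° of fully out.
- **Spraying hook:** it points at about 90° against 90.7° for flat, so it is within about 1° of folded.
- **Arm:** it stands still, clear of everything, with the wrist force near zero.

**What disagreed:** the scene and side cameras differ by about 5 mm in y, so I used their average. The tool also drifted to about 5° of tilt while pushing the spraying hook, with no visible effect. The hand-in gave no verdict, and a state reading I tried after it was refused.

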